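Wedge the rocking microscope

ROBOT

A 7-joint arm with a two-finger parallel gripper is mounted at the origin on the work surface. World frame = base frame: x ahead of the robot, y to its left, z up, the work surface at z = 0. Lengths are in m, angles in rad, forces in N, time in s.
With the tool pointing down it reaches from about 0.4 to 0.9 m from the base axis. Payload 5.6 kg.
Tool frame: the origin (TCP) lies midway between the tips of the shut fingers; the grasp point (between the pads) lies 19 mm behind it (env.pinch_z is the distance from the TCP to the grasp point, in m); z points along the fingers, y is the line along which they close (so a half turn about z gives the same grasp; the last joint's range is limited). The gripper opens to 92 mm and grips with 3 to 60 N. Pads are 20 mm wide; open, the fingers measure 128 mm over their backs; the gripper's body (75 mm by 189 mm) begins 69 mm behind the grasp point.
Start: joints at [-1.184, 0.468, -0.012, 1.603, 0.006, 1.071, -0.056], TCP at [0.271, 0.591, 0.215] pointing down, gripper open.
Joint ranges: [-2.53, 2.53], [-0.31, 2.02], [-1.57, 1.55], [0.28, 2.44], [-1.29, 4.43], [0.15, 1.84], [-2.92, 2.92]. Speed limits (rad/s): [2.57, 2.57, 3.14, 3.14, 3.14, 3.14, 3.14].

INTERFACE

Orientations are given as a rotation vector (axis times angle).
In Python, from rig import env, vision gives the robot as it stands.
- The arm moves only by the tool send_rows, never from a script. Its argument "plan" is a list that holds one entry, the list of rows, each a list of 4 numbers: the shift along the tool's x, y, z in m, then the turn about the tool's z in degrees. In form: [[[x, y, z, turn], ...]]. A call has 1 to 20 rows; each row shifts and turns the commanded pose from where the row before left it, along the tool's axes as they then stand; what a row does not reach is not made up. A row lasts 1/10 s, in which the tool goes at most 50 mm and 8.59 degrees, less where a joint would pass 70% of its speed; a pose out of reach is approached as far as the arm can. A call is refused whole if a number of a shift passes 0.05 or a number of a turn 8.59, either way. A call with a gripper value outside its range is refused whole. "fingers" is the closure, from 0 (fully open) to 1 (shut), set as the call begins (left out, the last holds). The fingers move at their own pace and stop on an object; the grip force is fixed at half the most. Time passes only in rows, so rows that do not move let the fingers close. It gives the time, the measured TCP pose, the force, the opening and the grip force at its end, in the units of the state.
- env.read_state(): the state, without advancing time (a new reading comes with each control period).
- vision.grab_frame(name): name is "side" or "top" or "wrist"; returns the picture (420x560x3 uint8, blue, green, red); there is no depth.
- vision.get_calibration(name): a dict with "vertical_fov" (degrees; the focal length in pixels is half the picture's height over the tangent of half this angle, whatever the lens; pixels are square), "cx", "cy" (the principal point, pixels), "rvec" (rotation vector, rad) and "tvec" (3), from world to camera coordinates, as OpenCV has them. Camera axes: x right, y down, z forward; pixel columns grow to the right and rows downward; lengths in m; the calibration is good to about 2 mm. The wrist camera is an equidistant fisheye: a pixel r from the principal point sees the ray r / f radians off the axis. A picture is of the moment at which its call begins: read the wrist's pose just before it. get_calibration takes no time and is no camera call; for the wrist camera it gives the pose at the moment of the call.
- env.finish_job(): hands the job in; it is judged then, once.
The state is a dict: "time": time; "q": joint angles; "joint_vel": joint speeds; "effort": joint torques, N m; "position": TCP position; "tool_rot": TCP orientation; "wrist_force": force on the tool from outside, world axes, zero at the start; "ft_torque": the same for the moment, N m; "grip_width": finger opening in m; "grasp_force": force on a finger pad.
Only numpy, scipy, OpenCV 4.12 (cv2) and the standard library are available. Lean on these libraries where they do the work, as an engineer would, in place of code of your own. Each camera call takes 0.05 s, during which the arm holds its last target. There are 200 camera calls.

TASK

The microscope on the bench rocks because the foot under its front left corner is too short. Without picking anything up, push the wooden wedge, thin edge first, along the bench under that foot until it is snug and the microscope still stands level in its place; then press down firmly (about 10 N) with the fingertips on top of the base at that corner to make sure that it no longer rocks, and let go. Leave the jar, the sample box and the brush alone.

Things in the scene. Friction and masses are not known exactly. Their poses are not given: they have to be found in the camera images.
- microscope: Loose white stereo microscope, 3 kg. Origin: centre of its base at bench level; x to its back (pole side), y to its left, z up; eyepieces look to -x, its front. Base plate 260 (x) by 220 (y) mm, underside 16 mm, top 30 mm above the bench. Head, eyepieces and pole stand over x > -40, |y| < 60 mm, up to 325 mm high. Four feet, 12 mm radius, at x = +-105, y = +-85 mm; three are 16 mm tall.
- short_foot (a point): Centre of the underside of the short front left foot (x = -105, y = +85 mm), only 8 mm tall: it hangs 8 mm above the bench, since the microscope stands level on the other three. A press of 4 to 5 N or more on that corner tips it by 0.06 rad onto this foot while no wedge is under it.
- corner_top (a point): Point on top of the base plate straight above the short foot, 30 mm above the bench: press here.
- wedge: Loose hardwood wedge, 50 g, flat on the bench left of the microscope. 90 mm long (x), 50 mm wide (y), rising evenly from a 2 mm thin edge at x = +45 to 17 mm at x = -45 mm. Origin: centre of its underside; x points to the thin edge, roughly along the microscope's -y. Sliding it takes under 1 N, and several newtons once it lifts the foot.
- wedge_tip (a point): Middle of the wedge's thin edge, at bench level. The wedge touches the short foot when this edge has gone about 24 mm past the foot's centre (61 mm in the microscope's y).
- wedge_back (a point): Middle of the lower edge of the wedge's upright 17 mm high back face, at bench level: push on this face.
- jar: Small closed specimen jar, 48 mm across, 60 mm tall; origin under its centre. Bystander.
- sample_box: Clear plastic box with clips, 136 by 96 mm, 53 mm tall; origin under its centre. Bystander.
- brush: Brush lying on the bench, 170 mm long along its x. Bystander.
There are look-alikes about, which are no part of the job. What is meant by the wedge is not purple or red, and is the smaller of those in its own colour.

How it is judged:
By the outcome, as a careful person would: the job done as asked, in the order asked, and still so for the second after the job is handed in, with the robot touching nothing.
It also fails if it takes over 54 s, if anything falls off the work surface, if the arm or the gripper's body presses on something with over 40 N, if the wrist force passes 120 N, or if a joint passes its speed limit or range.

## Working session

There is one attempt and no reset: what is moved stays moved. The work goes in short steps, Python scripts to look and compute and a tool call to move; the robot and the scene stay as the last step left them, time stands still between calls to the robot, and variables do not carry over. Pictures are saved under pics/ and viewed, at most 10 in all, crops included, and the job is handed in when it is done.

Besides the shell and the picture viewer there is one more tool, called after "Request:" as a command line: name --argument value ..., lists and objects as JSON in quotes. send_rows: Moves the arm, as the interface text tells. Its arguments: {"type":"object","properties":{"plan":{"type":"array"},"fingers":{"type":"number"}},"required":["plan"]}

```bash
mkdir -p pics; ls
python3 - <<'E'
from rig import env, vision
import cv2
for n in ("top","side"):
    cv2.imwrite(f"pics/{n}0.png",vision.grab_frame(n)); c=vision.get_calibration(n); print(n,c)
s=env.read_state(); print(s['time'],s['position'],s['tool_rot'],s['wrist_force'])
E
```

```text
pics
top {'vertical_fov': 55.0242610509033, 'cx': 285.63370052202424, 'cy': 212.77421365285502, 'rvec': array([ 2.16487087, -2.10876293,  0.14514925]), 'tvec': array([-0.07338578,  0.57537123,  0.70651707])}
side {'vertical_fov': 44.012910623645276, 'cx': 284.197375914948, 'cy': 196.80921490019492, 'rvec': array([ 1.97080752, -0.79123175,  0.48313292]), 'tvec': array([-0.43914892,  0.20595217,  0.6440189 ])}
0.1 [0.27071655 0.59037944 0.21375299] [-6.70040519e-01 -3.06909210e+00  2.43820140e-03] [-0.06108931  0.70853658 -0.21976046]
```

View pics/top0.png

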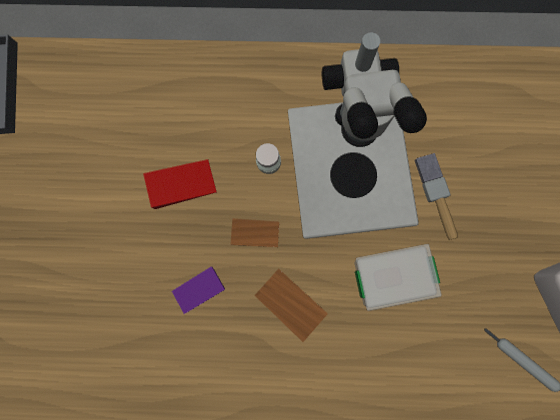

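View pics/side0.png

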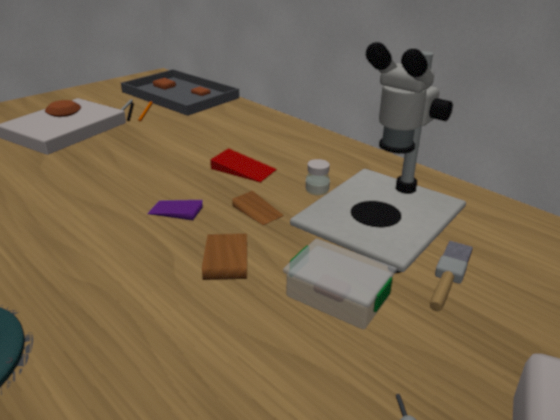

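The top view shows the small brown wedge at about (255,233), the microscope base with its front left corner at about (303,238), and the jar at (267,158). The decoys are the larger brown wedge at (291,305), the red one and the purple one. I'll zoom in for accurate corners.

```bash
cat > h.py <<'E'
import numpy as np, cv2
from rig import env, vision
def cam(n):
    c=vision.get_calibration(n); f=210/np.tan(np.radians(c['vertical_fov']/2))
    K=np.array([[f,0,c['cx']],[0,f,c['cy']],[0,0,1]]); return K,np.array(c['rvec']),np.array(c['tvec'])
def back(n,uv,z):
    K,r,t=cam(n); R=cv2.Rodrigues(r)[0]; d=R.T@np.linalg.solve(K,[*uv,1]); o=-R.T@t
    return o+d*(z-o[2])/d[2]
def proj(n,P):
    K,r,t=cam(n); return cv2.projectPoints(np.array(P,float).reshape(-1,3),r,t,K,None)[0].reshape(-1,2)
E
python3 - <<'E'
from h import *
a=cv2.imread('pics/top0.png')[200:260,220:320]; a=cv2.resize(a,None,fx=8,fy=8,interpolation=cv2.INTER_CUBIC)
a=cv2.convertScaleAbs(a,alpha=1.6); cv2.imwrite('pics/c0.png',a)
for p in [(289,108),(403,97),(417,226),(303,238)]: print(p,back('top',p,.03))
for p in [(231,233),(278,234)]: print(p,back('top',p,.0))
for P in ([.271,.59,.215],): print(proj('top',P))
E
```

```text
(289, 108) [ 0.78759919 -0.05900399  0.03      ]
(403, 97) [ 0.81531607 -0.28279658  0.03      ]
(417, 226) [ 0.56020759 -0.30479683  0.03      ]
(303, 238) [ 0.53211434 -0.09184149  0.03      ]
(231, 233) [0.54088574 0.04809204 0.        ]
(278, 234) [ 0.54131255 -0.04380859  0.        ]
[[-202.48079682  405.97897663]]
```

View pics/c0.png

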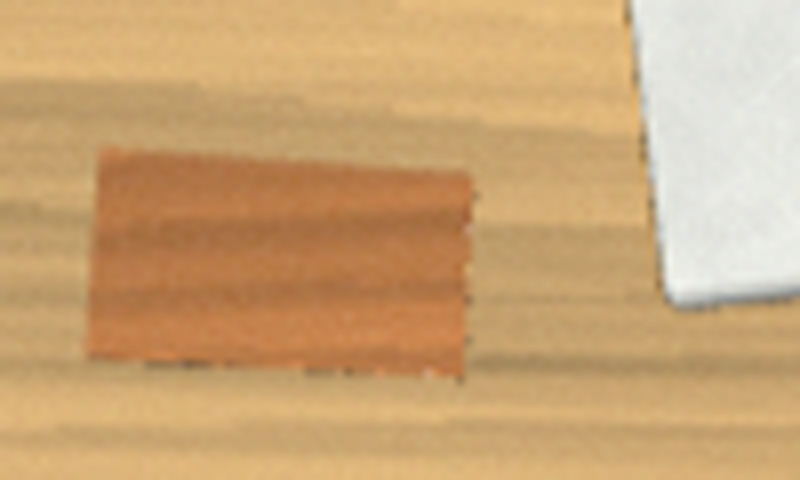

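The crop shows the wedge with corners near (232,218), (279,221), (277,247) and (231,244), its left end slightly longer and so the raised one. The base corner is at about (303,238). Next I'll fit both poses.

```bash
cat >> h.py <<'E'
from scipy.optimize import least_squares
def T(p,P):
    c,s=np.cos(p[2]),np.sin(p[2]); P=np.array(P,float); return np.c_[p[0]+c*P[:,0]-s*P[:,1],p[1]+s*P[:,0]+c*P[:,1],P[:,2]]
def fit(obj,uv,p0):
    return least_squares(lambda p:(proj('top',T(p,obj))-uv).ravel(),p0)
def line(pts):
    vx,vy,x,y=cv2.fitLine(np.array(pts,np.float32),cv2.DIST_HUBER,0,.01,.01).ravel(); return np.cross([x,y,1],[x+vx,y+vy,1])
def basefit(img):
    # saturation edge between white plate (low) and wood (high), sub-pixel
    s=img[:,:,2].astype(float)-img[:,:,0]; s=cv2.GaussianBlur(s,(3,3),0)
    def cross(v):
        th=(np.median(v[:4])+np.median(v[-4:]))/2; i=np.where((v[:-1]-th)*(v[1:]-th)<0)[0]
        return None if len(i)!=1 else i[0]+(v[i[0]]-th)/(v[i[0]]-v[i[0]+1])
    L=[(x0-8+c,r) for r in range(175,232) for x0 in [round(289+(r-108)*14/130)] if (c:=cross(s[r,x0-8:x0+9])) is not None]
    R=[(x0-8+c,r) for r in range(150,220) for x0 in [round(403+(r-97)*14/129)] if (c:=cross(s[r,x0-8:x0+9])) is not None]
    F=[(c0,y0-8+c) for c0 in range(310,410) for y0 in [round(238-(c0-303)*12/114)] if (c:=cross(s[y0-8:y0+9,c0])) is not None]
    print(len(L),len(R),len(F)); l,r,f=line(L),line(R),line(F)
    h=lambda a,b:(lambda q:q[:2]/q[2])(np.cross(a,b))
    return h(l,f),h(r,f)
W=[(-.045,-.025,.017),(-.045,.025,.017),(.045,.025,.002),(.045,-.025,.002)]
E
python3 - <<'E'
from h import *
a=cv2.imread('pics/top0.png')
fl,fr=basefit(a); print(fl,fr)
r=fit([(-.13,.11,.03),(-.13,-.11,.03)],np.array([fl,fr]),[.68,-.19,.1]); print('scope',r.x,r.fun)
p=r.x; foot=T(p,[(-.105,.085,0)])[0]; print('foot',foot,'corners',proj('top',T(p,[(.13,.11,.03),(-.13,.11,.03)])))
c=np.array([(88,358),(100,147),(473,175),(462,378)]); uv=(c+.5)/8-.5+[220,200]
for s in (1,-1):
    Wm=[(x,y,z if s==1 else .019-z) for x,y,z in W]
    w=fit(Wm,uv if 1 else 0,[.54,0,-1.57]); print('wedge',w.x,w.fun.round(2),w.cost)
    w2=fit(Wm,uv[[1,0,3,2]],[.54,0,-1.57]); print('wedge alt',w2.x,w2.cost)
w=w
E
```

```text
57 55 100
[302.85300009 238.75961584] [418.68055726 225.14247493]
scope [ 0.67497463 -0.18119281  0.14349046] [-0.36627319  0.04518006  0.36552928 -0.0613694 ]
foot [ 0.55889885 -0.11208121  0.        ] corners [[286.32654535 107.79473562]
 [302.48672689 238.8047959 ]]
wedge [ 5.41992015e-01  5.94758823e-04 -1.59183681e+00] [-0.4  -0.18 -0.12  0.21  0.23 -0.12  0.3   0.09] 0.20524451463736376
wedge alt [ 5.42478505e-01  6.18489592e-04 -1.58421449e+00] 1339.2655684928072
wedge [ 5.42002244e-01  1.44684312e-03 -1.61572781e+00] [ 0.05 -0.2   0.9   0.71 -0.16 -0.57 -0.75  0.1 ] 1.1446759744368835
wedge alt [ 5.42493771e-01  1.47285800e-03 -1.62921743e+00] 1339.5424584332982
```

```bash
sed -i 's/    print(len(L),len(R),len(F)); l/    global PTS; PTS=np.array(L+R+F); l/' h.py
python3 - <<'E'
import h; from h import *
a=cv2.imread('pics/top0.png'); basefit(a); P=h.PTS
B=[(x,y,z) for x in(-.13,.13) for y in(-.11,.11) for z in(.016,.03)]
def res(p):
    H=cv2.convexHull(proj('top',T(p,B)).astype(np.float32)); return [cv2.pointPolygonTest(H,tuple(map(float,q)),True) for q in P]
r=least_squares(res,[.675,-.181,.11],loss='soft_l1',diff_step=1e-4); print(r.x,np.std(r.fun)); 
f=np.array(r.fun); print(f[:57].mean(),f[57:112].mean(),f[112:].mean())
print('foot',T(r.x,[(-.105,.085,0)])); K,rv,t=cam('top'); print('cam',-cv2.Rodrigues(rv)[0].T@t)
p=r.x; q=p[2]
# target wedge: axis along scope -y through foot
for d in (.024,.045,.048): print(d,'tip',T(p,[(-.105,.085-d,0)])[0],'back',T(p,[(-.105,.085-d+.09,0)])[0])
Wd=[.542,.0006,-1.592]; print('tip,back',T(Wd,[(.045,0,0),(-.045,0,0)])); print('in scope frame',(lambda d:(np.cos(q)*d[0]+np.sin(q)*d[1],-np.sin(q)*d[0]+np.cos(q)*d[1]))(np.array(Wd[:2])-p[:2]), Wd[2]-q)
print(cv2.Rodrigues(env.read_state()['tool_rot'])[0].round(3))
E
```

```text
[ 0.67619346 -0.18171263  0.14113312] 1.054703074872773
0.43163148935478335 0.028808963326236645 -8.022066428728283e-05
foot [[ 0.56028092 -0.1123276   0.        ]]
cam [ 0.46542555 -0.07033318  0.78360462]
0.024 tip [ 0.56365688 -0.13608897  0.        ] back [ 0.55099702 -0.04698382  0.        ]
0.045 tip [ 0.56661084 -0.15688018  0.        ] back [ 0.55395099 -0.06777502  0.        ]
0.048 tip [ 0.56703284 -0.15985035  0.        ] back [ 0.55437298 -0.0707452   0.        ]
tip,back [[ 0.54104591 -0.04438988  0.        ]
 [ 0.54295409  0.04558988  0.        ]]
in scope frame (np.float64(-0.10721418666980116), np.float64(0.1993762744379129)) -1.7331331173962765
[[-0.909  0.417 -0.001]
 [ 0.417  0.909 -0.001]
 [-0.    -0.002 -1.   ]]
```

Located: foot at about (0.560,-0.112) with scope yaw about 0.141, and the wedge in line with it but its heading 9° off. I'll turn the closed fingers parallel to the microscope's x and move behind the wedge's back face, so that pushing squares it up.

Request:
send_rows --plan '[[[0,0,0,8.2],[0,0,0,8.2],[0,0,0,8.2],[0,0,0,8.2],[0,0,0,8.2],[0,0,0,8.2],[0,0,0,8.1],[-0.042,0.0146,0,0],[-0.042,0.0146,0,0],[-0.042,0.0146,0,0],[-0.042,0.0146,0,0],[-0.042,0.0146,0,0],[-0.042,0.0146,0,0],[-0.042,0.0146,0,0],[-0.042,0.0146,0,0],[-0.042,0.0146,0,0],[-0.042,0.0146,0,0],[-0.042,0.0146,0,0],[-0.042,0.0146,0,0],[-0.042,0.0146,0,0]]]' --fingers 1

```text
time: 2.1
position: [0.5358, 0.0753, 0.2145]
tool_rot: [-2.059, -2.372, 0.0]
wrist_force: [0.7, 1.8, 0.1]
grip_width: 0.0002
grasp_force: 0.0
```

Request:
send_rows --plan '[[[0,0,0.035,0],[0,0,0.035,0],[0,0,0.035,0],[0,0,0.035,0],[0,0,0.03,0],[0,0,0.02,0],[0,0,0.012,0],[0,0,0.004,0],[0,0,0,0]]]'

```text
time: 3.0
position: [0.5355, 0.0768, 0.0086]
tool_rot: [-2.06, -2.372, 0.0]
wrist_force: [0.1, -0.3, 0.5]
grip_width: 0.0004
grasp_force: 0.0
```

```bash
cat >> h.py <<'E'
SP=np.array([.6762,-.1817,.1411])
def sc(P):
    d=np.array(P[:2])-SP[:2]; c,s=np.cos(SP[2]),np.sin(SP[2]); return np.array([c*d[0]+s*d[1],-s*d[0]+c*d[1]])
def st():
    s=env.read_state(); R=cv2.Rodrigues(s['tool_rot'])[0]; f=s['wrist_force']
    print(s['time'],'pos',s['position'].round(4),'sc',sc(s['position']).round(4),'ytool deg',np.degrees(np.arctan2(R[1,1],R[0,1])).round(2),'f',f.round(2),'f_sc_y',round(float(-np.sin(SP[2])*f[0]+np.cos(SP[2])*f[1]),2)); return s
E
python3 -c "
from h import *
st()"
```

```text
3.0 pos [0.5355 0.0768 0.0086] sc [-0.1029  0.2757] ytool deg 8.06 f [ 0.11 -0.33  0.48] f_sc_y -0.34
```

Request:
send_rows --plan '[[[-0.005,0,0,0],[-0.005,0,0,0],[-0.004,0,0,0],[-0.004,0,0,0],[-0.004,0,0,0],[-0.004,0,0,0],[-0.004,0,0,0],[-0.004,0,0,0],[-0.004,0,0,0],[-0.004,0,0,0],[-0.004,0,0,0],[-0.004,0,0,0],[-0.004,0,0,0],[-0.004,0,0,0],[-0.004,0,0,0],[0,0,0,0]]]'

```text
time: 4.6
position: [0.5443, 0.0146, 0.0086]
tool_rot: [2.061, 2.371, -0.0]
wrist_force: [-0.1, 0.3, -0.8]
grip_width: 0.0005
grasp_force: 0.0
```

```bash
python3 -c "
from h import *
a=vision.grab_frame('top'); cv2.imwrite('pics/top1.png',a)
st()
b=cv2.convertScaleAbs(cv2.resize(a[180:280,200:330],None,fx=6,fy=6,interpolation=cv2.INTER_CUBIC),alpha=1.6)
cv2.imwrite('pics/c1.png',b)"
```

```text
4.65 pos [0.5442 0.015  0.0086] sc [-0.103   0.2133] ytool deg 8.03 f [ 0.01 -0.09  0.56] f_sc_y -0.09
```

View pics/c1.png

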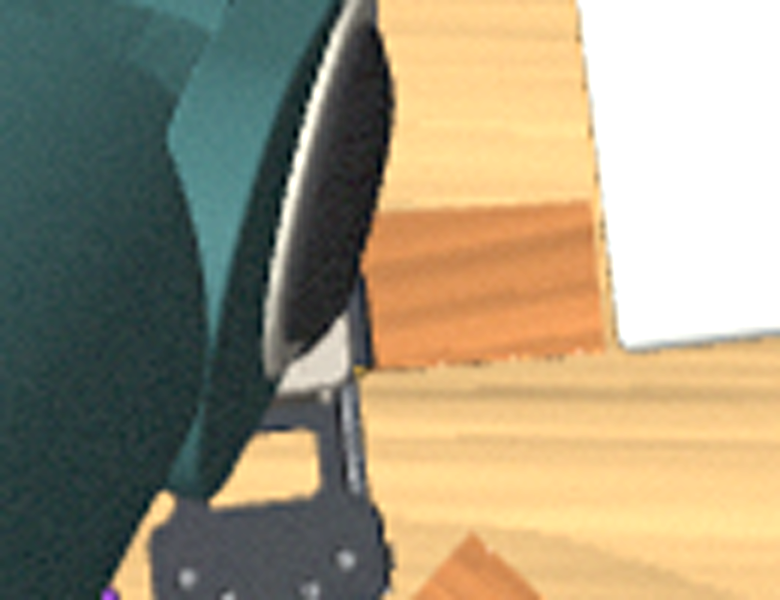

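The wedge has turned square to the finger face. Its thin edge runs from about (298,214) to (301,238), just short of the base edge. I'll compute its position in the scope frame.

```bash
python3 -c "
from h import *
uv=(np.array([(590,202),(606,350)])+.5)/6-.5+[200,180]
P=[back('top',q,.002) for q in uv]; print([sc(p) for p in P], np.linalg.norm(P[0]-P[1]))
print('base corner sc',sc(back('top',((622+.5)/6-.5+200,(347+.5)/6-.5+180),.03)))
"
```

```text
[array([-0.07829336,  0.11214551]), array([-0.12697686,  0.11272829])] 0.048686992644138526
base corner sc [-0.12898416  0.10863247]
```

The tip is at scope (-0.103, 0.1125), aligned and in line with the foot, so it has about 51 mm to go to contact. I'll push 45 mm, then creep.

Request:
send_rows --plan '[[[-0.004,0,0,0],[-0.004,0,0,0],[-0.004,0,0,0],[-0.004,0,0,0],[-0.004,0,0,0],[-0.004,0,0,0],[-0.004,0,0,0],[-0.004,0,0,0],[-0.004,0,0,0],[-0.003,0,0,0],[-0.003,0,0,0],[-0.003,0,0,0],[0,0,0,0]]]'

```text
time: 5.95
position: [0.5506, -0.0296, 0.0086]
tool_rot: [2.06, 2.371, -0.0]
wrist_force: [-0.4, 0.2, -0.4]
grip_width: 0.0008
grasp_force: 0.0
```

```bash
python3 -c "
from h import *
st()"
```

```text
5.95 pos [ 0.5506 -0.0296  0.0086] sc [-0.103   0.1682] ytool deg 8.03 f [-0.37  0.19 -0.41] f_sc_y 0.24
```

Request:
send_rows --plan '[[[-0.001,0,0,0],[-0.001,0,0,0],[-0.001,0,0,0],[-0.001,0,0,0],[0,0,0,0]]]'

```text
time: 6.45
position: [0.5511, -0.0332, 0.0086]
tool_rot: [2.06, 2.372, -0.0]
wrist_force: [-0.7, -0.5, -0.2]
grip_width: 0.0002
grasp_force: 0.0
```

```bash
python3 -c "
from h import *
st()"
```

```text
6.45 pos [ 0.5511 -0.0332  0.0086] sc [-0.103   0.1647] ytool deg 8.06 f [-0.71 -0.54 -0.16] f_sc_y -0.44
```

Request:
send_rows --plan '[[[-0.001,0,0,0],[-0.001,0,0,0],[0,0,0,0]]]'

```text
time: 6.75
position: [0.5513, -0.0352, 0.0086]
tool_rot: [2.06, 2.372, -0.0]
wrist_force: [-0.0, 0.5, 0.7]
grip_width: 0.0001
grasp_force: 0.0
```

Request:
send_rows --plan '[[[-0.001,0,0,0],[0,0,0,0]]]'

```text
time: 6.95
position: [0.5515, -0.0361, 0.0086]
tool_rot: [2.06, 2.372, -0.0]
wrist_force: [0.3, 0.0, 0.4]
grip_width: 0.0007
grasp_force: 0.0
```

Request:
send_rows --plan '[[[-0.001,0,0,0],[0,0,0,0]]]'

```text
time: 7.15
position: [0.5516, -0.0371, 0.0086]
tool_rot: [2.06, 2.372, -0.0]
wrist_force: [-0.6, 0.1, -0.2]
grip_width: 0.0
grasp_force: 0.0
```

Request:
send_rows --plan '[[[-0.001,0,0,0],[0,0,0,0]]]'

```text
time: 7.35
position: [0.5518, -0.038, 0.0086]
tool_rot: [2.06, 2.372, 0.0]
wrist_force: [0.4, 0.6, -1.0]
grip_width: 0.0003
grasp_force: 0.1
```

Request:
send_rows --plan '[[[-0.001,0,0,0],[0,0,0,0]]]'

```text
time: 7.55
position: [0.5518, -0.0386, 0.0086]
tool_rot: [-2.059, -2.372, -0.0]
wrist_force: [-0.5, 1.9, -0.3]
grip_width: 0.0004
grasp_force: 0.8
```

Resistance has begun (1.9 N, with the arm lagging). I'll creep in half-millimetre steps.

Request:
send_rows --plan '[[[-0.0005,0,0,0],[0,0,0,0]]]'

```text
time: 7.75
position: [0.5519, -0.0388, 0.0086]
tool_rot: [-2.059, -2.372, -0.0]
wrist_force: [-0.8, 3.1, -0.0]
grip_width: 0.0002
grasp_force: 1.5
```

Request:
send_rows --plan '[[[-0.0005,0,0,0],[0,0,0,0]]]'

```text
time: 7.95
position: [0.552, -0.0392, 0.0086]
tool_rot: [-2.059, -2.372, -0.001]
wrist_force: [-0.8, 4.3, 0.4]
grip_width: 0.0003
grasp_force: 2.2
```

```bash
python3 -c "
from h import *
st(); a=vision.grab_frame('side'); cv2.imwrite('pics/s1.png',cv2.convertScaleAbs(cv2.resize(a[130:280,220:420],None,fx=4,fy=4,interpolation=cv2.INTER_CUBIC),alpha=1.3)); st()"
```

```text
7.95 pos [ 0.552  -0.0392  0.0086] sc [-0.103   0.1585] ytool deg 8.1 f [-0.83  4.26  0.35] f_sc_y 4.33
8.0 pos [ 0.5519 -0.0392  0.0086] sc [-0.103   0.1586] ytool deg 8.1 f [-0.58  4.55  1.18] f_sc_y 4.59
```

Request:
send_rows --plan '[[[-0.0005,0,0,0],[0,0,0,0]]]'

```text
time: 8.2
position: [0.552, -0.0395, 0.0086]
tool_rot: [-2.058, -2.372, -0.001]
wrist_force: [-1.7, 5.4, 1.8]
grip_width: 0.0004
grasp_force: 2.7
```

View pics/s1.png

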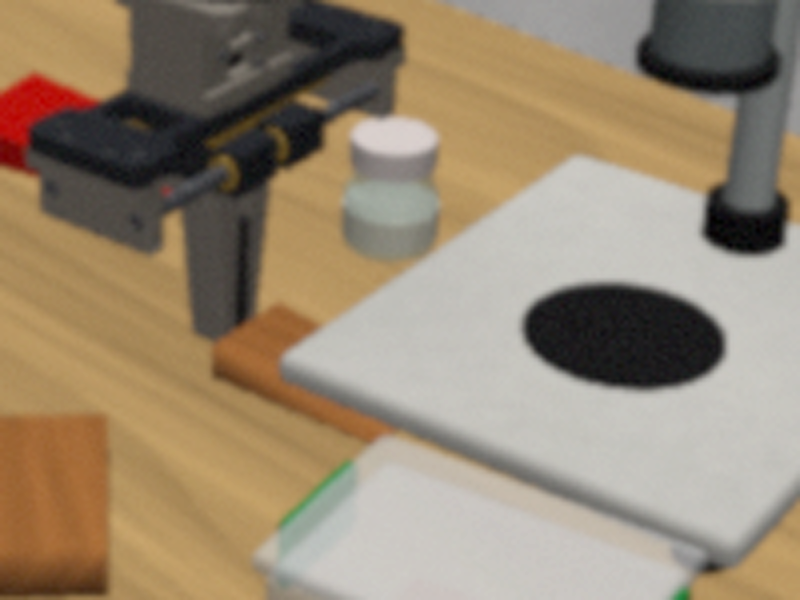

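The side view shows the wedge under the front left corner, the jar clear at about (318,177), and the base looking level. I'll back away, rise, and turn the tool 90° so its body stays clear of the head.

Request:
send_rows --plan '[[[0.003,0,0,0],[0.012,0,0,0],[0.015,0,0,0],[0,0,-0.03,0],[0,0,-0.04,0],[0,0,-0.04,0],[0,0,0,-8.2],[0,0,0,-8.2],[0,0,0,-8.2],[0,0,0,-8.2],[0,0,0,-8.2],[0,0,0,-8.2],[0,0,0,-8.2],[0,0,0,-8.2],[0,0,0,-8.2],[0,0,0,-8.2],[0,0,0,-8.0],[0,0,0,0]]]'

```text
time: 10.0
position: [0.5477, -0.0099, 0.1185]
tool_rot: [-0.223, 3.134, 0.0]
wrist_force: [-0.8, -0.5, -0.6]
grip_width: 0.0005
grasp_force: 0.0
```

```bash
python3 -c "
from h import *
st(); a=vision.grab_frame('top'); fl,fr=basefit(a); print(fl,fr)
st();cv2.imwrite('pics/c2.png',cv2.convertScaleAbs(cv2.resize(a[140:280,220:400],None,fx=4,fy=4,interpolation=cv2.INTER_CUBIC),alpha=1.3))"
```

```text
10.0 pos [ 0.5477 -0.0099  0.1185] sc [-0.1031  0.1882] ytool deg 98.14 f [-0.77 -0.49 -0.62] f_sc_y -0.38
[296.73630583 239.45677158] [418.68525616 225.14664586]
10.05 pos [ 0.5477 -0.01    0.1185] sc [-0.1031  0.188 ] ytool deg 97.94 f [0.4  0.22 1.01] f_sc_y 0.16
```

View pics/c2.png

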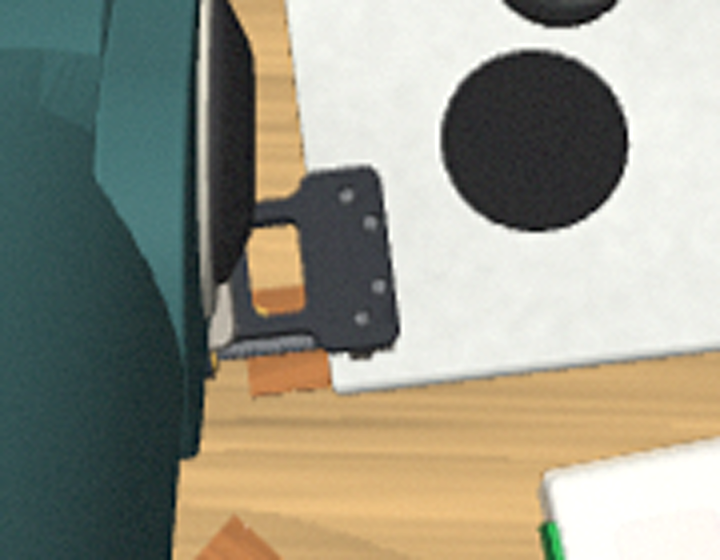

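The base's front right corner hasn't moved, and the wedge shows at the corner beyond the gripper. Before I move over the corner, I'll check how far the arm reaches toward the head.

```bash
python3 -c "
from h import *
a=vision.grab_frame('top'); b=vision.grab_frame('side')
P=SP; pts=T(P,[(x,y,z) for x in(-.04,) for y in(-.06,.06) for z in (.118,.325)]); t=T(P,[(-.105,.085,.03),(-.105,.085,.118),(-.105,.085,.3)])
for n,im in (('top',a),('side',b)):
    for q in proj(n,pts): cv2.circle(im,tuple(int(v) for v in q),3,(0,0,255),-1)
    for q in proj(n,t): cv2.circle(im,tuple(int(v) for v in q),3,(0,255,0),-1)
cv2.imwrite('pics/f2.png',cv2.resize(np.hstack([a,b])[:,:],(800,300)))"
```

```text
(no output)
```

View pics/f2.png

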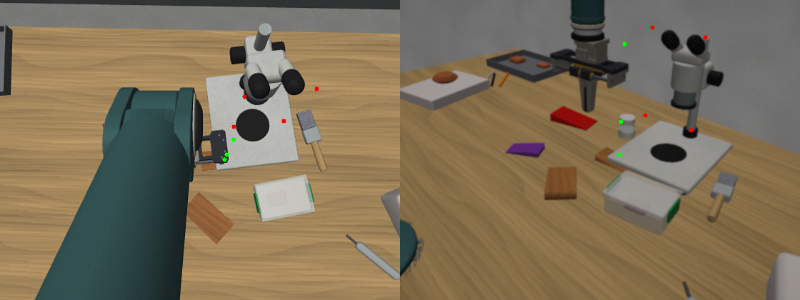

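The wrist column is about 50 mm in radius, and pressing at scope (-0.110, 0.088) leaves a margin to the head. I'll move over the corner.

Request:
send_rows --plan '[[[0.001,-0.02,0,0],[0.002,-0.02,0,0],[0.002,-0.02,0,0],[0.001,-0.02,0,0],[0.001,-0.02,0,0],[0,0,0.03,0],[0,0,0.03,0],[0,0,0.015,0],[0,0,0.005,0],[0,0,0,0]]]'

```text
time: 11.15
position: [0.555, -0.1104, 0.0383]
tool_rot: [0.221, -3.133, -0.0]
wrist_force: [1.0, -0.1, -0.0]
grip_width: 0.0003
grasp_force: 0.0
```

```bash
python3 -c "
from h import *
s=st(); print(s['q'].round(2))"
```

```text
11.15 pos [ 0.555  -0.1104  0.0383] sc [-0.11    0.0876] ytool deg 98.06 f [ 0.99 -0.09 -0.  ] f_sc_y -0.23
[ 0.09  0.57  0.06  1.93 -0.05  0.65  1.89]
```

Request:
send_rows --plan '[[[0,0,0.003,0],[0,0,0.002,0],[0,0,0.001,0],[0,0,0.001,0],[0,0,0.0005,0],[0,0,0,0]]]'

```text
time: 11.75
position: [0.555, -0.1107, 0.0312]
tool_rot: [-0.221, 3.134, -0.0]
wrist_force: [-0.4, -0.2, 0.8]
grip_width: 0.0006
grasp_force: 0.0
```

Request:
send_rows --plan '[[[0,0,0.0005,0],[0,0,0.0005,0],[0,0,0,0]]]'

```text
time: 12.05
position: [0.5551, -0.1107, 0.0304]
tool_rot: [-0.221, 3.134, -0.0]
wrist_force: [-1.4, -0.1, 4.3]
grip_width: 0.0004
grasp_force: 1.9
```

Request:
send_rows --plan '[[[0,0,0.0005,0],[0,0,0.0005,0],[0,0,0,0]]]'

```text
time: 12.35
position: [0.5551, -0.1107, 0.0303]
tool_rot: [-0.221, 3.134, 0.0]
wrist_force: [-3.4, 1.3, 12.3]
grip_width: 0.0005
grasp_force: 5.9
```

At 12 N the tip held at z = 30.3 mm, so the corner doesn't give. I'll ease to about 10 N, hold, then release straight up.

Request:
send_rows --plan '[[[0,0,-0.0002,0],[0,0,0,0],[0,0,0,0],[0,0,0,0],[0,0,0,0],[0,0,0,0],[0,0,0,0],[0,0,0,0],[0,0,0,0],[0,0,0,0]]]'

```text
time: 13.35
position: [0.5551, -0.1107, 0.0304]
tool_rot: [-0.221, 3.134, 0.0]
wrist_force: [-3.2, 1.0, 10.0]
grip_width: 0.0003
grasp_force: 5.2
```

Request:
send_rows --plan '[[[0,0,-0.0008,0],[0,0,-0.002,0],[0,0,-0.01,0],[0,0,-0.03,0],[0,0,-0.04,0],[0,0,0,0],[0,0.03,0,0],[0,0.04,0,0],[0,0.04,0,0],[0,0.04,0,0],[0,0.04,0,0],[0,0.04,0,0],[0,0.03,0,0],[0,0,0,0]]]'

```text
time: 14.75
position: [0.5172, 0.1521, 0.112]
tool_rot: [0.233, -3.133, -0.004]
wrist_force: [0.7, -1.3, -0.5]
grip_width: 0.0005
grasp_force: 0.0
```

```bash
python3 -c "
from h import *
st(); a=vision.grab_frame('top'); b=vision.grab_frame('side'); print(basefit(a))
c=lambda i:cv2.convertScaleAbs(cv2.resize(i,(400,300),interpolation=cv2.INTER_CUBIC),alpha=1.3)
cv2.imwrite('pics/e.png',np.hstack([c(a[150:300,230:430]),c(b[130:280,220:420])]))"
```

```text
14.75 pos [0.5172 0.1521 0.112 ] sc [-0.1105  0.3529] ytool deg 98.51 f [ 0.71 -1.26 -0.53] f_sc_y -1.35
(array([302.84885575, 238.75409497]), array([418.67817635, 225.14742423]))
```

View pics/e.png

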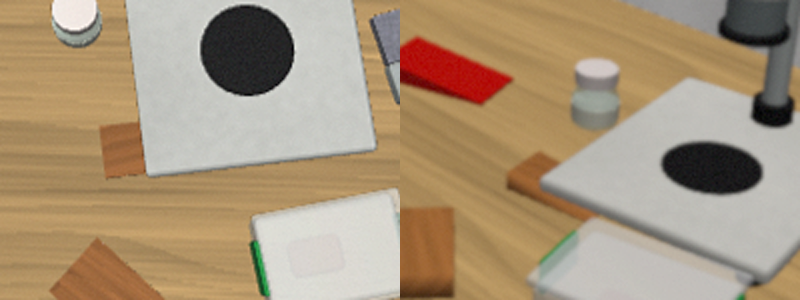

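The wedge sits square under the corner, the base corners are within 0.01 px of where they started, and the jar and box are untouched. The robot is clear, so I'm handing in.

```bash
python3 -c "
from rig import env
print(env.finish_job())"
```

```text
the job is handed in; nothing more can be done
None
```

The wedge was pushed snug under the short foot (5.4 N of resistance), the corner held without rocking under a 10–12 N press, the microscope stayed in place, and I released and handed the job in at about 15 s.

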